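Clamp a leaf cassette under a rising-screw clamp

ROBOT

A 7-joint arm with a two-finger parallel gripper is mounted at the origin on the work surface. World frame = base frame: x ahead of the robot, y to its left, z up, the work surface at z = 0. Lengths are in m, angles in rad, forces in N, time in s.
With the tool pointing down it reaches from about 0.425 to 0.95 m from the base axis. Payload 16.7 kg.
Tool frame: the origin (TCP) lies on the mounting face of the last link; the fingertips stand 199 mm ahead of it and the grasp point (between the pads) lies 180 mm ahead of it; z points along the fingers, y is the direction in which the jaws open and shut (so a half turn about z gives the same grasp; the last joint's range is limited). The gripper opens to 94 mm and grips with 3 to 60 N. Pads are 16 mm wide; open, the fingers measure 119 mm over their backs; the gripper's body (75 mm by 177 mm) begins 78 mm behind the grasp point.
Start: joints at [1.109, 0.426, 0.074, 1.606, -0.034, 1.111, -0.067], TCP at [0.207, -0.642, 0.405] pointing down, gripper open.
Joint ranges: [-2.85, 2.85], [-0.5, 2.14], [-1.23, 1.37], [0.21, 2.46], [-1.02, 4.16], [0.16, 2.05], [-2.73, 2.73]. Speed limits (rad/s): [1.89, 1.89, 2.39, 2.39, 3.01, 3.01, 3.01].

INTERFACE

Orientations are given as a unit quaternion [w, x, y, z].
In Python, from workcell import get_obs, optics, robot gives the robot as it stands.
- The arm moves only by the tool send_rows, never from a script. Its argument "plan" is one flat list of numbers, 6 for each row, row after row: the shift along the tool's x, y, z as a fraction of full scale, then the turn, a rotation vector about the tool's x, y, z as a fraction of full scale. A call has exactly 10 rows; each row shifts and turns the commanded pose from where the row before left it, along the tool's axes as they then stand; what a row does not reach is not made up. Full scale, the value 1, is 200 mm for a shift and pi/4 rad for a turn. A row lasts 1/12 s, in which the tool goes at most 41.7 mm and 7.16 degrees, less where a joint would pass 70% of its speed; a pose out of reach is approached as far as the arm can. A call with a number of a shift or a turn outside -1 to 1 is refused whole. A call with a gripper value outside its range is refused whole. "gripper" is the closure, from 0 (fully open) to 1 (shut), set as the call begins (left out, the last holds). The fingers move at their own pace and stop on an object; "newtons" is the grip in N (left out, the last holds). Time passes only in rows, so rows that do not move let the fingers close, or fill a call up. It gives the time, the measured TCP pose, the force and the opening at its end, in the units of the state.
- get_obs(): the state, without advancing time (a new reading comes with each control period).
- optics.grab_frame(name): name is "scene" or "top"; returns the picture (400x640x3 uint8, blue, green, red); there is no depth.
- optics.get_calibration(name): a dict with "intrinsics" (3x3 intrinsics, pixels), "dist" ([k1, k2, p1, p2, k3] as OpenCV has them; the pictures are not rectified), "world_to_cam" (4x4, takes a point from world to camera coordinates). Camera axes: x right, y up, looking along -z (the intrinsics and any distortion apply to the point x, -y, -z); pixel columns grow to the right and rows downward; lengths in m; the calibration is good to about 2 mm. A picture is of the moment at which its call begins. get_calibration takes no time and is no camera call.
- robot.finish_job(): hands the job in, once; it reports no verdict.
Trained networks look in the newest picture that a camera, given by its name, has taken for a name from the list of things; names that differ only in an ending like _2 or _b are one class to them, and where a whole thing is asked for, a point or a joint stands for the part that bears it (a point fixed in the world has none). Each returns a list of dicts, best first, with "confidence" (0 to 1); they miss things now and then, are a little off and sometimes report something else, mostly with a low value. They report only what shows in the picture. A call takes as long as a camera call. They do not tell look-alikes from the thing itself.
- optics.recognise(camera, label): "box" ([left, top, right, bottom] in pixels, round what is visible of it).
The state is a dict: "t": time; "qpos": joint angles; "qd": joint speeds; "joint_torque": joint torques, N m; "tcp_pos": TCP position; "tcp_rot": TCP orientation; "wrist_force": force on the tool from outside, world axes, zero at the start; "ft_torque": the same for the moment, N m; "finger_gap": finger opening in m.
Only numpy, scipy, OpenCV 4.12 (cv2) and the standard library are available. Lean on these libraries where they do the work, as an engineer would, in place of code of your own. Each camera call takes 0.05 s, during which the arm holds its last target. There are 200 camera calls.

TASK

Push the flat leaf cassette fully home against the back stop of the screw clamp, then turn the clamp's square knob clockwise, letting your grip sink with it without dragging on it, until the pad holds the cassette snugly: about 20 N, not so hard that it cracks. Leave it clamped, let go, and leave the other things on the bench alone.

Things in the scene. Friction and masses are not known exactly. Their poses are not given: they have to be found in the camera images.
- clamp: Grey screw clamp, bolted down. Origin on the bench under the screw's axis; x points home (to the back stop), z up. Base plate 12 mm thick, x -100 to +80 mm, 90 mm wide; on it two guide rails 10 mm high, 49 mm apart, x -35 to +30. Column (56 wide) at x +30 to +70, its face is the back stop; its head (40 wide, x -20 to +70, z 65 to 85 mm) overhangs the rails and carries the screw. Open end: -x.
- foot: The clamp's screw (12 mm steel stem) with a round soft rubber pad 20 mm across under it; origin: centre of the pad's underside when unloaded. It does not turn but moves straight down 4 mm per rad (25 mm a turn) that the knob turns clockwise seen from above. It starts 31 to 35.5 mm above the bench and meets the cassette after 0.6 to 2.6 rad. Self-locking up to 45 N: it stays where it is left.
- knob: Black square hand knob on top of the screw: 30 x 30 mm (along its x and y), from 8 mm below to 18 mm above its origin, which lies on the screw's axis 86 mm above the foot's origin. Below it a 22 mm collar 5 mm high, then bare stem; the clamp's head is at least 10 mm below the collar. Grip it from above across two flats. It sinks 4 mm per rad turned clockwise (seen from above).
- knob_grip (a point): The middle of the knob, 5 mm above its origin, axes as the knob's. Turning takes 0.18 N m of steady friction and, once the pad bears on the cassette, 0.004 N m more per N of clamping: 0.08 N m more at 20 N. The rubber pad gives 1 mm per 35 N (140 N per rad). Stop by the felt rise; friction alone can leave a resting torque of either sign. The knob's seat is sprung along the axis, 1 mm per 8 N: 2.5 mm off its seat it is damaged.
- cassette: Flat white leaf cassette, 90 x 46 mm, 13 to 16.5 mm thick (not known: it depends on the leaf inside), about 160 g, loose. Origin: centre of its underside; x along its length, pointing home. It lies on the clamp's base plate between the rails, 18 to 35 mm short of the stop. Home, its far end touches the stop: origin at x = -15 mm, near end at x = -60 mm in the clamp's frame.
- dish: Single closed round plastic dish with a leaf, 93 mm across, 16 mm high, loose, to be left alone. Origin: centre of its underside.
- dish_stack: Stack of four such dishes, 62 mm high, one loose piece, to be left alone. Origin: centre of its underside.
- pot_a: Small lidded sample pot with a paper label, 42 mm across, 50 mm high, loose, to be left alone. Origin: centre of its underside.
- pot_b: Like pot_a, without a label, to be left alone.
- magnifier: Hand magnifier lying flat, lens 92 mm across, 14 mm high, to be left alone. Origin: under the lens's centre; the handle reaches 167 mm along -x.
- tweezers: Steel tweezers lying flat, 120 mm long, 4 mm high, to be left alone. Origin: under their middle, x along them.
- brush: Flat brush lying on the bench, 170 mm long, to be left alone.
Not all that is in view belongs to the job. What is shaped like the clamp but purple is not meant. Of the things that look like the cassette, the larger one is meant.

How it is judged:
On the way, in this order (a step that is already met when the one before it is completed fails the run):
1. the cassette is home against the back stop (x of cassette in the frame of clamp above -0.0175 m), for 0.2 s.
2. the foot presses on the cassette with more than 8 N (contact force between foot and cassette above 8 N), for 0.2 s.
At the end, for the whole second after the job is handed in: The cassette is at rest within 3.5 mm of the back stop and the foot presses on it with 8 to 36 N (x of cassette in the frame of clamp above -0.0185 m and contact force between foot and cassette between 8 and 36 N and linear speed of cassette below 0.02 m/s); the robot touches nothing.
It fails at once if the foot cracks the cassette (over 45 N) (contact force between foot and cassette above 45 N).
It fails at once if the robot shoves the cassette with over 35 N (contact force between the arm and cassette above 35 N).
It fails at once if the knob is pushed or pulled along its axis by over 2.5 mm (20 N) from its seat (z of knob in the frame of foot below 0.0835 m or z of knob in the frame of foot above 0.0885 m).
It fails at once if another thing on the bench is moved by over 20 mm (distance of any of dish, dish_stack, pot_a, pot_b, magnifier, tweezers, brush from where it was at the start of the episode above 0.02 m).
It also fails if it takes over 67 s, if anything falls off the work surface, if the arm or the gripper's body presses on something with over 40 N, if the wrist force passes 120 N, or if a joint passes its speed limit or range.

## Working session

There is one attempt and no reset: what is moved stays moved. The work goes in short steps, Python scripts to look and compute and a tool call to move; the robot and the scene stay as the last step left them, time stands still between calls to the robot, and variables do not carry over. Pictures are saved under pics/ and viewed, about 8 in all and at most 12, crops included, and the job is handed in when it is done.

Besides the shell and the picture viewer there is one more tool, called after "Emit:" as name(argument=value, ...) on one line, values as JSON. send_rows: Moves the arm, as the interface text tells. Its arguments: {"type":"object","properties":{"plan":{"type":"array"},"gripper":{"type":"number"},"newtons":{"type":"number"}},"required":["plan"]}

```bash
ls; mkdir -p pics; python3 - <<'E'
from workcell import get_obs, optics, robot
import cv2,numpy as np
for n in ("scene","top"):
    cv2.imwrite(f"pics/{n}0.png",optics.grab_frame(n))
    c=optics.get_calibration(n); print(n,c)
    for l in ("clamp","knob","cassette","foot"):
        print(l,[(np.round(d["box"]).tolist(),round(d["confidence"],2)) for d in optics.recognise(n,l)])
print(get_obs())
E
```

```text
pics
scene {'intrinsics': array([[406.00632868,   0.        , 314.79965489],
       [  0.        , 406.00632868, 200.97506363],
       [  0.        ,   0.        ,   1.        ]]), 'dist': array([0.00537011, 0.        , 0.        , 0.        , 0.        ]), 'world_to_cam': array([[-0.82299605,  0.56770165,  0.01980766,  0.37277446],
       [-0.42071254, -0.63259406,  0.6502505 ,  0.10081441],
       [ 0.38167849,  0.52682026,  0.75946161, -1.2709319 ],
       [ 0.        ,  0.        ,  0.        ,  1.        ]])}
clamp [([292.0, 173.0, 351.0, 237.0], 0.9), ([245.0, 218.0, 302.0, 284.0], 0.71), ([442.0, 256.0, 520.0, 331.0], 0.62)]
knob [([490.0, 262.0, 510.0, 278.0], 0.79), ([262.0, 221.0, 281.0, 237.0], 0.74), ([376.0, 275.0, 383.0, 310.0], 0.6)]
cassette [([243.0, 201.0, 268.0, 208.0], 0.72), ([255.0, 227.0, 267.0, 257.0], 0.59), ([376.0, 267.0, 390.0, 310.0], 0.42)]
foot [([484.0, 264.0, 511.0, 294.0], 0.69), ([263.0, 216.0, 278.0, 238.0], 0.66), ([321.0, 172.0, 332.0, 189.0], 0.61)]
top {'intrinsics': array([[394.71482007,   0.        , 317.07585772],
       [  0.        , 394.7
[... 860 characters left out ...]
 0.43)]
{'t': 0.5, 'qpos': array([ 1.10951027,  0.42611843,  0.07394403,  1.60601083, -0.03409323,
        1.11080181, -0.06707606]), 'qd': array([-0.00183203, -0.00198413, -0.00067726, -0.00050957, -0.00141043,
       -0.00020728, -0.00053149]), 'joint_torque': array([-5.14122748e-04, -9.34852982e+01,  3.66075218e+00, -4.54264998e+01,
       -4.89041652e-02,  1.36058510e-02,  1.51977697e-04]), 'tcp_pos': array([ 0.20700593, -0.6424443 ,  0.40465102]), 'tcp_rot': array([-3.88338961e-05,  9.87878804e-01,  1.55227145e-01, -5.64247836e-06]), 'wrist_force': array([ 0.33314508, -0.40293211, -0.16844891]), 'ft_torque': array([0.02000218, 0.01878005, 0.00114177]), 'finger_gap': 0.09374711544801163}
```

```bash
python3 - <<'E'
import cv2,numpy as np
a=cv2.imread("pics/top0.png");b=cv2.imread("pics/scene0.png")
cv2.imwrite("pics/top0b.png",cv2.resize(a,(800,500)))
cv2.imwrite("pics/scene0b.png",cv2.resize(b,(800,500)))
E
```

```text
(no output)
```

View pics/top0b.png

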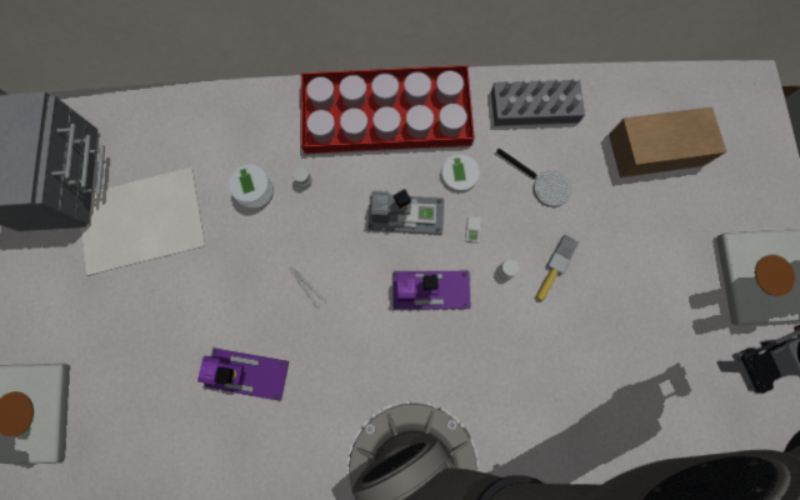

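View pics/scene0b.png

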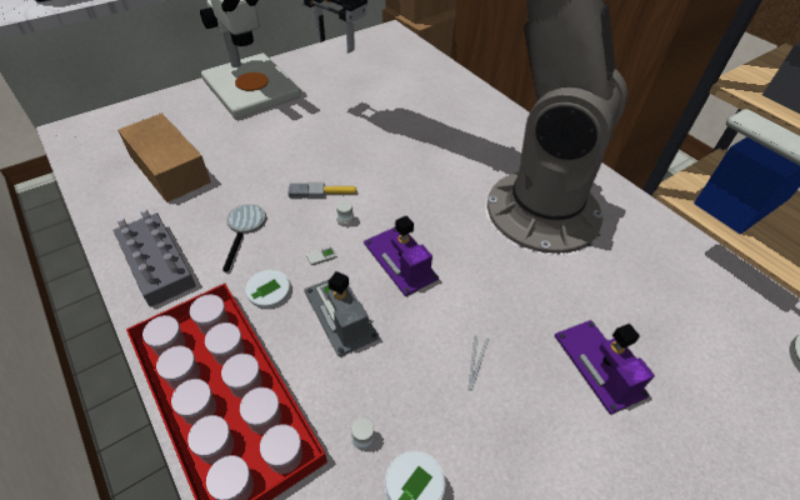

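Candidates in the top picture: the grey clamp is at about (327,170). The two purple ones, at (345,232) and (195,298), are not meant. Cassette candidates are the one in the grey clamp at (338,170) and the small one on the bench at (378,184). The larger one, in the grey clamp, fits. I'll confirm this in an enlarged crop.

```bash
python3 - <<'E'
import cv2,numpy as np
a=cv2.imread("pics/top0.png")[142:197,288:392];b=cv2.imread("pics/scene0.png")[212:288,240:310]
a=cv2.resize(a,None,fx=7.5,fy=7.5,interpolation=cv2.INTER_CUBIC);b=cv2.resize(b,None,fx=7.5,fy=7.5,interpolation=cv2.INTER_CUBIC)
cv2.imwrite("pics/a.png",a);cv2.imwrite("pics/b.png",b);print(a.shape,b.shape)
E
```

```text
(412, 780, 3) (570, 525, 3)
```

View pics/a.png

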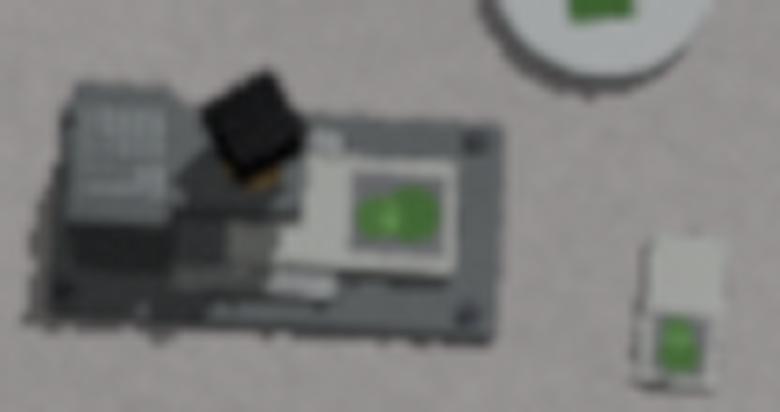

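View pics/b.png

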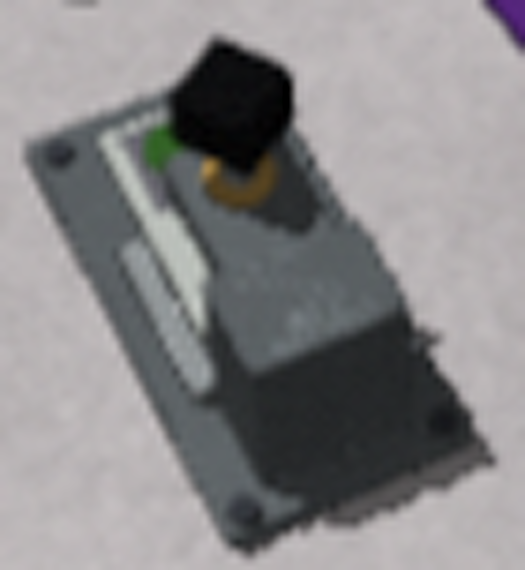

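```bash
cat > h.py <<'E'
import numpy as np,cv2
from workcell import get_obs, optics, robot
from scipy.optimize import least_squares
C={n:optics.get_calibration(n) for n in("top","scene")}
def proj(n,P):
    c=C[n];P=np.atleast_2d(P);q=P@c["world_to_cam"][:3,:3].T+c["world_to_cam"][:3,3]
    q=q*[1,-1,-1]
    return cv2.projectPoints(q,np.zeros(3),np.zeros(3),c["intrinsics"],c["dist"])[0][:,0]
def T(x,y,yaw,P):
    P=np.atleast_2d(P).astype(float);c,s=np.cos(yaw),np.sin(yaw)
    return np.c_[x+c*P[:,0]-s*P[:,1],y+s*P[:,0]+c*P[:,1],P[:,2]]
def unc(n,uv):
    o={"top":(288,142),"scene":(240,212)}[n]
    return (np.array(uv)+.5)/7.5-.5+o
def tocrop(n,uv):
    o={"top":(288,142),"scene":(240,212)}[n]
    return (uv-o+.5)*7.5-.5
E
cat > fit.py <<'E'
from h import *
base=[("top",(502,122),(-.1,-.045,.012)),("top",(492,335),(-.1,.045,.01)),("top",(300,218),(-.02,.02,.085)),
("scene",(25,148),(-.1,-.045,.01)),("scene",(240,550),(.08,-.045,.003)),("scene",(492,462),(.08,.045,.003)),("scene",(168,90),(-.1,.045,.012)),
("scene",(255,372),(.07,-.02,.085)),("scene",(408,305),(.07,.02,.085))]
# last two params: knob origin height & knob yaw, cassette x
kn=[("top",(268,72),0),("top",(203,113),0),("top",(303,128),0),("scene",(218,38),1),("scene",(175,90),1),("scene",(293,75),1)]
def r(p):
    e=[]
    for n,uv,P in base: e.append(proj(n,T(*p[:3],P))[0]-unc(n,uv))
    return np.concatenate(e)
s=least_squares(r,[.6,.03,1.57],loss="soft_l1",f_scale=.5)
print(s.x,np.round(r(s.x).reshape(-1,2),2).tolist())
p=s.x
# knob top square ztop
def kc(k): 
    a=np.array([[.015,.015],[-.015,.015],[-.015,-.015],[.015,-.015]])
    c,s_=np.cos(k[0]),np.sin(k[0]); a=a@np.array([[c,s_],[-s_,c]])
    return np.c_[a+k[2:4],np.full(4,k[1])]
def rk(k):
    e=[]
    W=kc(k)
    for n,uv,_ in kn:
        d=proj(n,W)-unc(n,uv); e.append(d[np.argmin((d**2).sum(1))])
    return np.concatenate(e)
best=min((least_squares(rk,[a,.137,p[0],p[1]]) for a in np.linspace(0,1.5,6)),key=lambda s:s.cost)
print("knob",best.x,np.round(best.fun.reshape(-1,2),2).tolist())
cs=[("top",(460,160),(0,-.023,.0265)),("top",(448,275),(0,.023,.0265)),("scene",(100,135),(0,-.023,.0265))]
for n,uv,P in cs:
    f=lambda v:proj(n,T(*p,np.array(P)+[v[0],v[1],0]))[0]-unc(n,uv)
    print("cas",least_squares(f,[-.085,0]).x)
for n,f in (("top","a"),("scene","b")):
    im=cv2.imread(f"pics/{f}.png")
    def poly(P,col): cv2.polylines(im,[np.round(tocrop(n,proj(n,P))).astype(int)],True,col,1)
    R=lambda x0,x1,w,z:T(*p,[(x0,-w,z),(x1,-w,z),(x1,w,z),(x0,w,z)])
    poly(R(-.1,.08,.045,.012),(0,0,255));poly(R(-.1,.08,.045,0),(0,0,255));poly(R(-.02,.07,.02,.085),(0,255,255));poly(R(.03,.07,.028,.085),(0,255,0))
    poly(kc(best.x),(255,0,255));k=best.x.copy();k[1]-=.026;poly(kc(k),(255,0,255))
    poly(R(-.084,.006,.023,.0267),(255,0,0))
    cv2.imwrite(f"pics/o{f}.png",im)
A=cv2.imread("pics/oa.png");B=cv2.imread("pics/ob.png")
B=cv2.resize(B,None,fx=.72,fy=.72);A=cv2.resize(A[:,:540],None,fx=.77,fy=.77)
h=max(A.shape[0],B.shape[0]);o=np.zeros((h,A.shape[1]+B.shape[1],3),np.uint8);o[:A.shape[0],:A.shape[1]]=A;o[:B.shape[0],A.shape[1]:]=B
cv2.imwrite("pics/o.png",o);print(o.shape)
E
python3 fit.py
```

```text
[ 0.57799664 -0.00394959  1.47763516] [[-0.24, -0.08], [0.31, 0.57], [-0.08, -0.15], [-0.3, 0.59], [0.07, 1.21], [-1.02, -2.45], [11.09, -4.75], [3.86, -0.44], [-1.19, 1.54]]
knob [ 0.48134904  0.13441416  0.57773082 -0.0055479 ] [[0.0, -0.49], [-0.9, -0.59], [1.01, 1.18], [0.08, -0.56], [-1.04, 1.35], [0.94, -0.69]]
cas [-0.08329471 -0.0004332 ]
cas [-0.0798432   0.00095432]
cas [-0.08201968  0.00170798]
(410, 794, 3)
```

View pics/o.png

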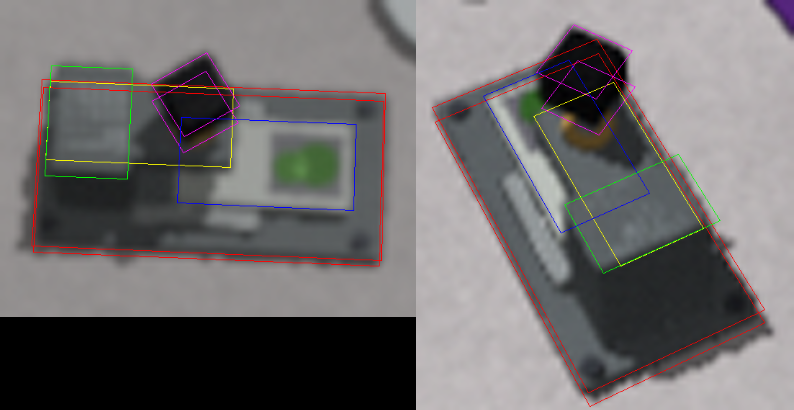

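```bash
cat > fit2.py <<'E'
import re
src=open("fit.py").read().split("# last two")[0];exec(src)
base=[b for b in base if b[1]!=(168,90)]
base[-2:]=[("scene",(255,372),(.07,-.028,.085)),("scene",(408,305),(.07,.028,.085))]
base+=[("top",(70,85),(.07,-.028,.085)),("top",(172,87),(.03,-.028,.085)),("top",(70,222),(.07,.028,.085))]
kn=[("top",(268,72)),("top",(203,113)),("top",(303,128)),("scene",(218,38)),("scene",(175,90)),("scene",(293,75)),("scene",(245,130))]
def kc(x,y,a,z,h=.015):
    return T(x,y,a,[(h,h,z),(-h,h,z),(-h,-h,z),(h,-h,z)])
off=lambda p,n:p[5:7] if n=="top" else p[7:9]
def res(p):
    e=[]
    for n,uv,P in base: e.append(proj(n,T(*p[:3],P))[0]+off(p,n)-unc(n,uv))
    W=kc(p[0],p[1],p[3],p[4])
    for n,uv in kn:
        d=proj(n,W)+off(p,n)-unc(n,uv); e.append(d[np.argmin((d**2).sum(1))])
    return np.concatenate(e+[p[5:9]/.7])
best=min((least_squares(res,[.578,-.004,1.5,a,.137,0,0,0,0],loss="soft_l1",f_scale=.6) for a in np.linspace(0,1.5,6)),key=lambda s:s.cost)
p=best.x;print(np.round(p,4),best.cost,np.round(res(p)[:-4].reshape(-1,2),2).tolist())
for n,uv,P in [("top",(460,160),(0,-.023,.0265)),("top",(448,275),(0,.023,.0265)),("scene",(100,135),(0,-.023,.0265))]:
    f=lambda v:proj(n,T(*p[:3],np.array(P)+[v[0],v[1],0]))[0]+off(p,n)-unc(n,uv)
    print("cas",least_squares(f,[-.085,0]).x)
for l in ("dish","pot","magnifier","brush","tweezers","dish_stack"):
    pass
E
python3 fit2.py
```

```text
[ 0.5781 -0.0054  1.4694  0.4601  0.1345 -0.1694 -0.0691  0.0245 -0.1027] 7.4066482387199235 [[0.17, 0.08], [0.49, 0.73], [0.19, -0.21], [-0.31, -0.08], [-0.53, 0.68], [-1.48, -2.73], [0.15, 0.47], [1.33, -0.17], [-0.07, -0.28], [0.42, 0.12], [-1.33, 0.42], [-0.08, -0.63], [-1.1, -0.94], [0.73, 1.14], [0.21, -0.62], [-1.14, 1.19], [0.93, -0.56], [0.37, 1.02]]
cas [-0.08219826 -0.00073414]
cas [-0.07913413  0.00067685]
cas [-0.08015021  0.00103993]
```

The grey clamp and the larger cassette inside it are confirmed. Clamp at about (0.578, -0.005), yaw 1.469. The cassette's near end is about 20 mm short of home. Knob yaw is about 0.46, knob top z about 0.135. First I'll turn the tool so its x points home.

Emit:
send_rows(plan=[0, 0, 0, 0, 0, -0.1474, 0, 0, 0, 0, 0, -0.1474, 0, 0, 0, 0, 0, -0.1474, 0, 0, 0, 0, 0, -0.1474, 0, 0, 0, 0, 0, -0.1474, 0, 0, 0, 0, 0, -0.1474, 0, 0, 0, 0, 0, -0.1474, 0, 0, 0, 0, 0, -0.1474, 0, 0, 0, 0, 0, -0.1474, 0, 0, 0, 0, 0, -0.1474], gripper=1, newtons=20)

```text
t: 1.33
tcp_pos: [0.207, -0.6424, 0.4047]
tcp_rot: [-0.0, 0.74, 0.672, 0.0]
wrist_force: [-0.6, 0.1, -0.3]
finger_gap: 0.0308
```

Emit:
send_rows(plan=[0.139, 0.0762, 0, 0, 0, 0, 0.139, 0.0762, 0, 0, 0, 0, 0.139, 0.0762, 0, 0, 0, 0, 0.139, 0.0762, 0, 0, 0, 0, 0.139, 0.0762, 0, 0, 0, 0, 0.139, 0.0762, 0, 0, 0, 0, 0.139, 0.0762, 0, 0, 0, 0, 0.139, 0.0762, 0, 0, 0, 0, 0.139, 0.0762, 0, 0, 0, 0, 0.139, 0.0762, 0, 0, 0, 0])

```text
t: 2.17
tcp_pos: [0.3874, -0.3799, 0.4049]
tcp_rot: [0.0, 0.742, 0.67, -0.0]
wrist_force: [0.5, -0.5, 0.1]
finger_gap: 0.0006
```

Emit:
send_rows(plan=[0.139, 0.0762, 0, 0, 0, 0, 0.139, 0.0762, 0, 0, 0, 0, 0.139, 0.0762, 0, 0, 0, 0, 0.139, 0.0762, 0, 0, 0, 0, 0.139, 0.0762, 0, 0, 0, 0, 0.139, 0.0762, 0, 0, 0, 0, 0.139, 0.0762, 0, 0, 0, 0, 0.139, 0.0762, 0, 0, 0, 0, 0.139, 0.0762, 0, 0, 0, 0, 0.139, 0.0762, 0, 0, 0, 0])

```text
t: 3.0
tcp_pos: [0.5672, -0.1188, 0.4049]
tcp_rot: [0.0, 0.742, 0.67, 0.0]
wrist_force: [-0.6, -0.2, -0.7]
finger_gap: 0.0007
```

```bash
python3 -c "
from workcell import get_obs
o=get_obs();print(o['qpos'],o['tcp_pos'],o['tcp_rot'],o['ft_torque'],o['wrist_force'])"
```

```text
[ 0.48490738  0.30764164 -0.47440597  1.80011395  0.15846434  1.07090812
 -0.14823673] [ 0.56722461 -0.11881704  0.40491579] [2.10010609e-04 7.42104940e-01 6.70283675e-01 9.85109092e-05] [-0.09037586  0.00762432 -0.01527125] [-0.55280353 -0.2252341  -0.73997026]
```

Emit:
send_rows(plan=[0, 0, 0.0947, 0, 0, 0, 0, 0, 0.0947, 0, 0, 0, 0, 0, 0.0947, 0, 0, 0, 0, 0, 0.0947, 0, 0, 0, 0, 0, 0.0947, 0, 0, 0, 0, 0, 0.0947, 0, 0, 0, 0, 0, 0.0947, 0, 0, 0, 0, 0, 0.0947, 0, 0, 0, 0, 0, 0.0947, 0, 0, 0, 0, 0, 0.0947, 0, 0, 0])

```text
t: 3.83
tcp_pos: [0.5666, -0.1202, 0.2145]
tcp_rot: [0.0, 0.742, 0.67, 0.0]
wrist_force: [0.2, 0.0, -0.4]
finger_gap: 0.0003
```

Emit:
send_rows(plan=[-0.014, 0, 0, 0, 0.0178, 0, -0.014, 0, 0, 0, 0.0178, 0, -0.014, 0, 0, 0, 0.0178, 0, -0.014, 0, 0, 0, 0.0178, 0, -0.014, 0, 0, 0, 0.0178, 0, -0.014, 0, 0, 0, 0.0178, 0, -0.014, 0, 0, 0, 0.0178, 0, -0.014, 0, 0, 0, 0.0178, 0, -0.014, 0, 0, 0, 0.0178, 0, -0.014, 0, 0, 0, 0.0178, 0])

```text
t: 4.67
tcp_pos: [0.5637, -0.1482, 0.2136]
tcp_rot: [-0.047, 0.74, 0.669, 0.052]
wrist_force: [-0.5, -0.4, 0.1]
finger_gap: 0.0003
```

```bash
cat > st.py <<'E'
from h import *
from scipy.spatial.transform import Rotation as R
o=get_obs();q=o['tcp_rot'];M=R.from_quat(q,scalar_first=True).as_matrix()
p0=np.array([.5781,-.0054,0]);c,s=np.cos(1.469),np.sin(1.469);W=np.array([[c,s,0],[-s,c,0],[0,0,1]])
tip=o['tcp_pos']+M[:,2]*.199
print("t",o['t'],"tcp",o['tcp_pos'].round(4),"tip clamp",(W@(tip-p0)).round(4),"yaw",round(np.arctan2(M[1,0],M[0,0]),4),"tilt z",M[:,2].round(3),"F",o['wrist_force'].round(2),"Fclamp",(W@o['wrist_force']).round(2),"M",o['ft_torque'].round(3),"q",o['qpos'].round(3),"gap",round(o['finger_gap'],4))
E
python3 st.py
```

```text
t 4.6667 tcp [ 0.5637 -0.1482  0.2136] tip clamp [-0.1155 -0.0002  0.0166] yaw 1.4693 tilt z [ 0.014  0.14  -0.99 ] F [-0.45 -0.45  0.1 ] Fclamp [-0.49  0.41  0.1 ] M [-0.111 -0.062  0.016] q [ 0.576  0.571 -0.499  1.924  0.183  0.719 -0.095] gap 0.0003
```

Emit:
send_rows(plan=[0.0188, 0, 0.002, 0, 0, 0, 0.0188, 0, 0.002, 0, 0, 0, 0.0188, 0, 0.002, 0, 0, 0, 0.0188, 0, 0.002, 0, 0, 0, 0.0188, 0, 0.002, 0, 0, 0, 0.0188, 0, 0.002, 0, 0, 0, 0.0188, 0, 0.002, 0, 0, 0, 0.0188, 0, 0.002, 0, 0, 0, 0.0188, 0, 0.002, 0, 0, 0, 0.0188, 0, 0.002, 0, 0, 0])

```text
t: 5.5
tcp_pos: [0.5676, -0.1099, 0.2148]
tcp_rot: [-0.047, 0.74, 0.669, 0.052]
wrist_force: [0.3, -0.6, -0.2]
finger_gap: 0.0005
```

```bash
cat > look.py <<'E'
from h import *
import sys
ims=[]
for n,(x0,y0,x1,y1) in (("top",(288,142,363,197)),("scene",(235,205,310,288))):
    im=optics.grab_frame(n)[y0:y1,x0:x1];ims.append(cv2.resize(im,None,fx=5.3,fy=5.3,interpolation=cv2.INTER_CUBIC))
h=max(i.shape[0] for i in ims)
cv2.imwrite(sys.argv[1],np.hstack([cv2.copyMakeBorder(i,0,h-i.shape[0],0,0,cv2.BORDER_CONSTANT) for i in ims]))
E
python3 look.py pics/p1.png; python3 st.py
```

```text
t 5.6 tcp [ 0.5676 -0.1095  0.2149] tip clamp [-0.0769 -0.0001  0.0178] yaw 1.4702 tilt z [ 0.014  0.139 -0.99 ] F [-0.29 -0.37  0.23] Fclamp [-0.39  0.25  0.23] M [-0.158 -0.03  -0.001] q [ 0.513  0.561 -0.502  1.938  0.184  0.705 -0.162] gap 0.0004
```

View pics/p1.png

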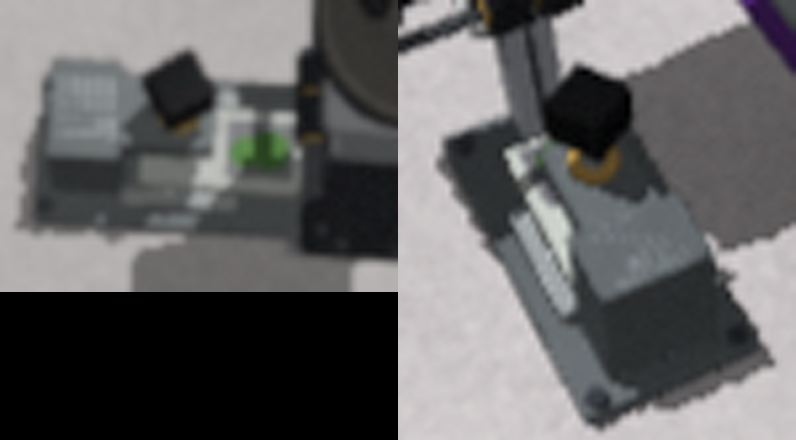

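The fingers are on the cassette's near end, which has moved about 11 mm. I'll continue slowly.

Emit:
send_rows(plan=[0.003, 0, 0.0004, 0, 0, 0, 0.003, 0, 0.0004, 0, 0, 0, 0.003, 0, 0.0004, 0, 0, 0, 0.003, 0, 0.0004, 0, 0, 0, 0.003, 0, 0.0004, 0, 0, 0, 0.003, 0, 0.0004, 0, 0, 0, 0.003, 0, 0.0004, 0, 0, 0, 0.003, 0, 0.0004, 0, 0, 0, 0.003, 0, 0.0004, 0, 0, 0, 0.003, 0, 0.0004, 0, 0, 0])

```text
t: 6.43
tcp_pos: [0.5682, -0.1042, 0.2149]
tcp_rot: [-0.047, 0.74, 0.669, 0.052]
wrist_force: [0.1, -0.7, -1.4]
finger_gap: 0.0003
```

Emit:
send_rows(plan=[0.0015, 0, 0.0002, 0, 0, 0, 0.0015, 0, 0.0002, 0, 0, 0, 0.0015, 0, 0.0002, 0, 0, 0, 0.0015, 0, 0.0002, 0, 0, 0, 0, 0, 0, 0, 0, 0, 0, 0, 0, 0, 0, 0, 0, 0, 0, 0, 0, 0, 0, 0, 0, 0, 0, 0, 0, 0, 0, 0, 0, 0, 0, 0, 0, 0, 0, 0])

```text
t: 7.27
tcp_pos: [0.5683, -0.1031, 0.2149]
tcp_rot: [-0.047, 0.74, 0.669, 0.052]
wrist_force: [0.8, -0.6, -0.1]
finger_gap: 0.0001
```

```bash
python3 st.py
```

```text
t 7.2667 tcp [ 0.5683 -0.1031  0.2149] tip clamp [-0.0704 -0.0002  0.0178] yaw 1.4694 tilt z [ 0.014  0.139 -0.99 ] F [ 0.79 -0.65 -0.07] Fclamp [-0.57 -0.85 -0.07] M [-0.216 -0.073 -0.07 ] q [ 0.502  0.56  -0.502  1.939  0.184  0.703 -0.175] gap 0.0001
```

Emit:
send_rows(plan=[0.0015, 0, 0.0002, 0, 0, 0, 0.0015, 0, 0.0002, 0, 0, 0, 0.0015, 0, 0.0002, 0, 0, 0, 0.0015, 0, 0.0002, 0, 0, 0, 0.0015, 0, 0.0002, 0, 0, 0, 0, 0, 0, 0, 0, 0, 0, 0, 0, 0, 0, 0, 0, 0, 0, 0, 0, 0, 0, 0, 0, 0, 0, 0, 0, 0, 0, 0, 0, 0])

```text
t: 8.1
tcp_pos: [0.5684, -0.1016, 0.2149]
tcp_rot: [-0.047, 0.74, 0.669, 0.052]
wrist_force: [-0.0, -0.3, -0.8]
finger_gap: 0.0006
```

```bash
python3 st.py
```

```text
t 8.1 tcp [ 0.5684 -0.1016  0.2149] tip clamp [-0.069  -0.0001  0.0178] yaw 1.4693 tilt z [ 0.014  0.139 -0.99 ] F [-0.04 -0.28 -0.81] Fclamp [-0.28  0.02 -0.81] M [-0.364 -0.038  0.006] q [ 0.499  0.56  -0.502  1.94   0.184  0.702 -0.177] gap 0.0006
```

Emit:
send_rows(plan=[0.0015, 0, 0.0002, 0, 0, 0, 0.0015, 0, 0.0002, 0, 0, 0, 0.0015, 0, 0.0002, 0, 0, 0, 0.0015, 0, 0.0002, 0, 0, 0, 0.0015, 0, 0.0002, 0, 0, 0, 0, 0, 0, 0, 0, 0, 0, 0, 0, 0, 0, 0, 0, 0, 0, 0, 0, 0, 0, 0, 0, 0, 0, 0, 0, 0, 0, 0, 0, 0])

```text
t: 8.93
tcp_pos: [0.5686, -0.101, 0.215]
tcp_rot: [-0.046, 0.741, 0.668, 0.052]
wrist_force: [1.1, -7.0, -1.0]
finger_gap: 0.0007
```

```bash
python3 st.py
```

```text
t 8.9333 tcp [ 0.5686 -0.101   0.215 ] tip clamp [-0.0686 -0.0004  0.0179] yaw 1.4685 tilt z [ 0.015  0.138 -0.99 ] F [ 1.06 -6.95 -0.95] Fclamp [-6.81 -1.76 -0.95] M [-1.997 -0.176  0.002] q [ 0.497  0.559 -0.501  1.94   0.185  0.702 -0.18 ] gap 0.0007
```

The cassette has hit the stop: the force rose to 7 N at front x about -60.6 mm, which matches home. Now I'll retreat, untilt, and turn for the knob.

Emit:
send_rows(plan=[-0.0495, 0, -0.007, 0, 0, 0, -0.0495, 0, -0.007, 0, 0, 0, -0.0495, 0, -0.007, 0, 0, 0, 0.0139, 0, -0.099, 0, 0, 0, 0.0139, 0, -0.099, 0, 0, 0, 0.0139, 0, -0.099, 0, 0, 0, 0.0139, 0, -0.099, 0, 0, 0, 0.0139, 0, -0.099, 0, 0, 0, 0.0139, 0, -0.099, 0, 0, 0, 0.0139, 0, -0.099, 0, 0, 0])

```text
t: 9.77
tcp_pos: [0.5652, -0.1308, 0.3558]
tcp_rot: [-0.047, 0.74, 0.668, 0.052]
wrist_force: [0.6, 0.4, -0.5]
finger_gap: 0.0001
```

Emit:
send_rows(plan=[0, 0, 0, 0, -0.0891, 0, 0, 0, 0, 0, -0.0891, 0, 0, 0, 0, 0, 0, -0.1431, 0, 0, 0, 0, 0, -0.1431, 0, 0, 0, 0, 0, -0.1431, 0, 0, 0, 0, 0, -0.1431, 0, 0, 0, 0, 0, -0.1431, 0, 0, 0, 0, 0, 0, 0, 0, 0, 0, 0, 0, 0, 0, 0, 0, 0, 0], gripper=0)

```text
t: 10.6
tcp_pos: [0.5654, -0.1305, 0.3548]
tcp_rot: [-0.0, 0.529, 0.849, -0.0]
wrist_force: [0.1, -0.5, 0.5]
finger_gap: 0.0638
```

```bash
python3 look.py pics/p2.png; python3 st.py; python3 -c "
from h import *
for n in ('top','scene'):
  f=optics.grab_frame(n);cv2.imwrite(f'pics/{n}2.png',f)"
```

```text
t 10.7 tcp [ 0.5655 -0.1302  0.3549] tip clamp [-1.254e-01 -1.000e-04  1.559e-01] yaw 2.0286 tilt z [-0. -0. -1.] F [-0.56 -0.3  -0.35] Fclamp [-0.36  0.53 -0.35] M [ 0.015 -0.092 -0.008] q [ 0.616  0.388 -0.625  1.841  0.267  0.996  0.338] gap 0.0716
```

View pics/p2.png

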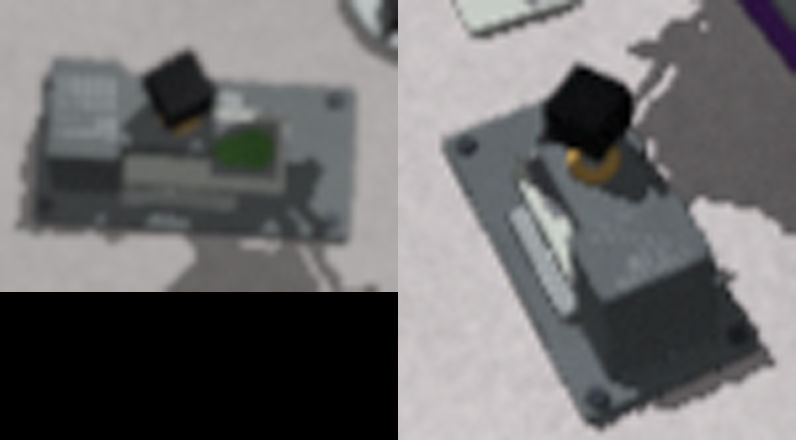

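```bash
cat > kfit.py <<'E'
from h import *
from scipy.optimize import minimize
B={"top":(305,145,335,178),"scene":(258,212,284,238)};S=8;I={}
print("cas near at -60 (p2 crop px)",[((proj("top",T(.5781,-.0054,1.469,(-.06,y,.0267)))[0]-(288,142)+.5)*5.3).round(0).tolist() for y in(-.023,.023)])
for n,(x0,y0,x1,y1) in B.items():
    g=cv2.imread(f"pics/{n}2.png").max(2)[y0:y1,x0:x1].astype(float)
    # soft coverage: knob ~20, background ~100+
    I[n]=np.clip((70-g)/40,0,1); print(n,np.percentile(g,[1,5,20,50,90]),I[n].sum())
    lab=cv2.connectedComponents((I[n]>.3).astype(np.uint8))[1]; c=proj(n,[.578,-.0054,.125])[0]-(x0,y0)
    k=lab[int(round(c[1])),int(round(c[0]))]; m=cv2.dilate((lab==k).astype(np.uint8),np.ones((3,3)));I[n]*=m; print(I[n].sum())
def render(n,p):
    x0,y0,x1,y1=B[n];h=.015
    P=np.vstack([T(p[0],p[1],p[2],[(h,h,z),(-h,h,z),(-h,-h,z),(h,-h,z)]) for z in(p[3],p[3]-.026)])
    uv=(proj(n,P)-(x0,y0)+.5)*S-.5
    hull=cv2.convexHull(uv.astype(np.float32))
    im=np.zeros(((y1-y0)*S,(x1-x0)*S),np.uint8);cv2.fillConvexPoly(im,np.round(hull*16).astype(np.int32),255,shift=4)
    return cv2.resize(im,(x1-x0,y1-y0),interpolation=cv2.INTER_AREA)/255.
cost=lambda p:sum(((render(n,p)-I[n])**2).sum() for n in B)
best=None
for a in np.linspace(0,1.4,8):
    s0=np.array([[.578,-.0054,a,.136]]+[[.578,-.0054,a,.136]+np.eye(4)[i]*[.005,.005,.2,.005][i] for i in range(4)])
    r=minimize(cost,s0[0],method="Nelder-Mead",options=dict(initial_simplex=s0,xatol=1e-5,fatol=1e-3))
    if best is None or r.fun<best.fun:best=r
print(best.x.round(4),best.fun)
for a in (-.2,-.1,.1,.2):print(a,cost(best.x+[0,0,a,0]))
E
python3 kfit.py
```

```text
cas near at -60 (p2 crop px) [[287.0, 113.0], [284.0, 192.0]]
top [ 19.  31.  61. 106. 174.] 156.775
115.975
scene [  5.    8.   17.   95.5 199. ] 219.1
216.225
[ 0.5778 -0.006   0.3732  0.1326] 63.84185409457902
-0.2 68.15355344098424
-0.1 68.70044694348327
0.1 65.41589484813534
0.2 67.77058150711267
```

```bash
sed -i 's#I\[n\]=np.clip((70-g)/40,0,1)#I[n]=np.clip(((58-g)/25) if n=="top" else ((45-g)/30),0,1)#' kfit.py; cat >> kfit.py <<'E'
np.set_printoptions(linewidth=200)
print((I["top"]*9).astype(int)[:,:26]); print((I["scene"]*9).astype(int))
for z in (.1345,.137,.139):
  for a in (.35,.4,.45,.5,.55,.6,.65):
    s0=np.array([[.578,-.0054],[.582,-.0054],[.578,-.001]])
    r=minimize(lambda v:cost([v[0],v[1],a,z]),s0[0],method="Nelder-Mead",options=dict(initial_simplex=s0,xatol=1e-5,fatol=1e-3));print(z,a,r.x.round(4),round(r.fun,2))
E
python3 kfit.py
```

```text
cas near at -60 (p2 crop px) [[287.0, 113.0], [284.0, 192.0]]
top [ 19.  31.  61. 106. 174.] 127.51999999999998
111.27999999999999
scene [  5.    8.   17.   95.5 199. ] 182.33333333333334
182.3
[ 0.5781 -0.0072  0.6613  0.1317] 80.84777039600154
-0.2 85.92071464821223
-0.1 84.11574425221067
0.1 83.91416947327951
0.2 86.80975424836602
[[0 0 0 0 0 0 0 0 0 0 0 0 0 0 0 0 0 0 0 0 0 0 0 0 0 0]
 [0 0 0 0 0 0 0 0 0 0 0 0 0 0 0 0 0 0 0 0 0 0 0 0 0 0]
 [0 0 0 0 0 0 0 0 0 0 0 0 0 0 0 0 0 0 0 0 0 0 0 0 0 0]
 [0 0 0 0 0 0 0 0 0 0 0 0 0 0 0 0 0 0 0 0 0 0 0 0 0 0]
 [0 0 0 0 0 0 0 0 0 0 0 0 0 0 0 0 0 0 0 0 0 0 0 0 0 0]
 [0 0 0 0 0 0 0 0 0 0 0 0 0 0 0 0 0 0 0 0 0 0 0 0 0 0]
 [0 0 0 0 0 0 0 0 0 0 0 0 0 0 0 0 0 0 0 0 0 0 0 0 0 0]
 [0 0 0 0 0 0 0 0 0 0 0 0 0 0 0 0 0 0 2 0 0 0 0 0 0 0]
 [0 0 0 0 0 0 0 0 0 0 0 0 0 0 0 0 5 8 8 2 0 0 0 0 0 0]
 [0 0 0 0 0 0 0 0 0 0 0 0 0 0 4 7 9 8 9 7 0 0 0 0 0 0]
 [0 0 0 0 0 0 0 0 0 0 0 0 1 7 9 9 9 9 8 9 1 0 0 0 0 0]
 [0 0 0 0 0 0 0 0 0 0 0 7 9 9 9 9 9 8 9 8 6 0 0 0 0 0]
 [0 0 0 0 0 0 0 0 0 0 3 9 9 9 9 9 9 8 7 8 7 5 0 0 0 0]
 [0 0 0 0 0 0 0 0 0 0 2 9 9 9 9 9 9 8 9 8 7 7 4 0
[... 2515 characters left out ...]
.79
0.1345 0.4 [ 0.5777 -0.0055] 84.29
0.1345 0.45 [ 0.5777 -0.0059] 83.68
0.1345 0.5 [ 0.5773 -0.0058] 83.95
0.1345 0.55 [ 0.5782 -0.0061] 84.57
0.1345 0.6 [ 0.5784 -0.0062] 83.71
0.1345 0.65 [ 0.5782 -0.0061] 82.74
0.137 0.35 [ 0.5782 -0.0051] 85.86
0.137 0.4 [ 0.5781 -0.0044] 87.25
0.137 0.45 [ 0.5781 -0.0041] 87.08
0.137 0.5 [ 0.5778 -0.0047] 87.58
0.137 0.55 [ 0.5781 -0.0055] 86.76
0.137 0.6 [ 0.5783 -0.0051] 86.71
0.137 0.65 [ 0.5788 -0.0047] 85.98
0.139 0.35 [ 0.5785 -0.0044] 89.48
0.139 0.4 [ 0.5786 -0.004 ] 89.73
0.139 0.45 [ 0.5788 -0.0038] 89.43
0.139 0.5 [ 0.5785 -0.0034] 89.58
0.139 0.55 [ 0.5783 -0.0043] 90.26
0.139 0.6 [ 0.5789 -0.0045] 89.69
0.139 0.65 [ 0.5785 -0.005 ] 89.13
```

Emit:
send_rows(plan=[0, 0, 0, 0, 0, -0.0535, 0.0576, 0.0393, 0, 0, 0, 0, 0.0576, 0.0393, 0, 0, 0, 0, 0.0576, 0.0393, 0, 0, 0, 0, 0.0576, 0.0393, 0, 0, 0, 0, 0.0576, 0.0393, 0, 0, 0, 0, 0.0576, 0.0393, 0, 0, 0, 0, 0.0576, 0.0393, 0, 0, 0, 0, 0.0576, 0.0393, 0, 0, 0, 0, 0.0576, 0.0393, 0, 0, 0, 0])

```text
t: 11.63
tcp_pos: [0.5776, -0.0042, 0.3549]
tcp_rot: [0.0, 0.509, 0.861, -0.0]
wrist_force: [-0.5, -0.6, -0.1]
finger_gap: 0.0939
```

```bash
python3 st.py
```

```text
t 11.6333 tcp [ 0.5776 -0.0042  0.3549] tip clamp [0.0011 0.0006 0.1559] yaw 2.0725 tilt z [ 0. -0. -1.] F [-0.5  -0.65 -0.1 ] Fclamp [-0.69  0.43 -0.1 ] M [ 0.006 -0.144  0.015] q [ 0.433  0.394 -0.67   1.845  0.287  1.001  0.145] gap 0.0939
```

Emit:
send_rows(plan=[0, 0, 0.0255, 0, 0, 0, 0, 0, 0.0255, 0, 0, 0, 0, 0, 0.0255, 0, 0, 0, 0, 0, 0.0255, 0, 0, 0, 0, 0, 0.0255, 0, 0, 0, 0, 0, 0.0255, 0, 0, 0, 0, 0, 0.0255, 0, 0, 0, 0, 0, 0.0255, 0, 0, 0, 0, 0, 0.0255, 0, 0, 0, 0, 0, 0.0255, 0, 0, 0])

```text
t: 12.47
tcp_pos: [0.5776, -0.0051, 0.3033]
tcp_rot: [0.0, 0.509, 0.861, -0.0]
wrist_force: [-0.5, -0.3, -0.6]
finger_gap: 0.0939
```

```bash
python3 - <<'E'
from h import *
f=[optics.grab_frame("top")[130:210,275:375],optics.grab_frame("scene")[190:270,220:320]]
cv2.imwrite("pics/p3.png",np.hstack([cv2.resize(i,(400,320),interpolation=cv2.INTER_CUBIC) for i in f]))
E
python3 st.py
```

```text
t 12.5667 tcp [ 0.5774 -0.0051  0.3029] tip clamp [0.0002 0.001  0.1039] yaw 2.0735 tilt z [-0.001 -0.    -1.   ] F [0.47 0.29 0.79] Fclamp [ 0.33 -0.43  0.79] M [-0.039 -0.107  0.006] q [ 0.408  0.455 -0.644  1.889  0.341  0.91   0.103] gap 0.0938
```

View pics/p3.png

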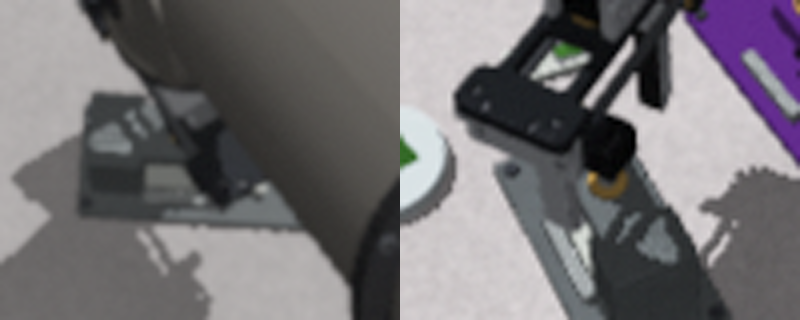

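Emit:
send_rows(plan=[0, 0, 0, 0, 0, 0, 0, 0, 0, 0, 0, 0, 0, 0, 0, 0, 0, 0, 0, 0, 0, 0, 0, 0, 0, 0, 0, 0, 0, 0, 0, 0, 0, 0, 0, 0, 0, 0, 0, 0, 0, 0, 0, 0, 0, 0, 0, 0, 0, 0, 0, 0, 0, 0, 0, 0, 0, 0, 0, 0], gripper=1, newtons=40)

```text
t: 13.4
tcp_pos: [0.5785, -0.0044, 0.3044]
tcp_rot: [0.001, 0.509, 0.861, 0.001]
wrist_force: [16.7, 9.8, -2.5]
finger_gap: 0.0309
```

```bash
python3 st.py
```

```text
t 13.4 tcp [ 0.5785 -0.0044  0.3044] tip clamp [ 0.0014 -0.0009  0.1054] yaw 2.0737 tilt z [ 0.003  0.001 -1.   ] F [16.66  9.77 -2.51] Fclamp [ 11.42 -15.58  -2.51] M [ 2.06  -4.063 -0.112] q [ 0.408  0.454 -0.645  1.887  0.34   0.908  0.103] gap 0.0309
```

Emit:
send_rows(plan=[0, 0.002, 0, 0, 0, 0, 0, 0.002, 0, 0, 0, 0, 0, 0.002, 0, 0, 0, 0, 0, 0.002, 0, 0, 0, 0, 0, 0, 0, 0, 0, 0, 0, 0, 0, 0, 0, 0, 0, 0, 0, 0, 0, 0, 0, 0, 0, 0, 0, 0, 0, 0, 0, 0, 0, 0, 0, 0, 0, 0, 0, 0])

```text
t: 14.23
tcp_pos: [0.5795, -0.0039, 0.3041]
tcp_rot: [0.001, 0.509, 0.861, 0.001]
wrist_force: [5.1, 3.3, -1.6]
finger_gap: 0.0301
```

```bash
python3 st.py
```

```text
t 14.2333 tcp [ 0.5795 -0.0039  0.3041] tip clamp [ 0.0017 -0.0015  0.1051] yaw 2.0735 tilt z [ 0.002  0.001 -1.   ] F [ 5.09  3.28 -1.64] Fclamp [ 3.78 -4.73 -1.64] M [ 0.564 -1.285 -0.11 ] q [ 0.406  0.456 -0.645  1.884  0.341  0.911  0.101] gap 0.0301
```

Emit:
send_rows(plan=[0, 0.00175, 0, 0, 0, 0, 0, 0.00175, 0, 0, 0, 0, 0, 0, 0.001, 0, 0, 0.0637, 0, 0, 0.001, 0, 0, 0.0637, 0, 0, 0.001, 0, 0, 0.0637, 0, 0, 0.001, 0, 0, 0.0637, 0, 0, 0.001, 0, 0, 0.0637, 0, 0, 0.001, 0, 0, 0.0637, 0, 0, 0.001, 0, 0, 0.0637, 0, 0, 0.001, 0, 0, 0.0637])

```text
t: 15.07
tcp_pos: [0.5801, -0.0036, 0.3026]
tcp_rot: [0.0, 0.671, 0.742, 0.001]
wrist_force: [6.7, 2.6, -0.9]
finger_gap: 0.0296
```

```bash
python3 st.py
```

```text
t 15.0667 tcp [ 0.5801 -0.0036  0.3026] tip clamp [ 0.002  -0.0021  0.1036] yaw 1.6712 tilt z [ 0.002  0.    -1.   ] F [ 6.71  2.62 -0.94] Fclamp [ 3.29 -6.41 -0.94] M [ 0.427 -1.467  0.159] q [ 0.337  0.44  -0.555  1.888  0.292  0.893 -0.26 ] gap 0.0296
```

Emit:
send_rows(plan=[0.0005, 0.0019, 0.0004, 0, 0, 0.0255, 0.0005, 0.0019, 0.0004, 0, 0, 0.0255, 0, 0, 0.0004, 0, 0, 0.0255, 0, 0, 0.0004, 0, 0, 0.0255, 0, 0, 0.0004, 0, 0, 0.0255, 0, 0, 0.0004, 0, 0, 0.0255, 0, 0, 0.0004, 0, 0, 0.0255, 0, 0, 0.0004, 0, 0, 0.0255, 0, 0, 0.0004, 0, 0, 0.0255, 0, 0, 0.0004, 0, 0, 0.0255])

```text
t: 15.9
tcp_pos: [0.5806, -0.0036, 0.3016]
tcp_rot: [0.0, 0.741, 0.671, 0.0]
wrist_force: [5.1, 1.8, 0.1]
finger_gap: 0.0299
```

```bash
python3 st.py
```

```text
t 15.9 tcp [ 0.5806 -0.0036  0.3016] tip clamp [ 0.0021 -0.0025  0.1026] yaw 1.4712 tilt z [ 0.001  0.    -1.   ] F [5.12 1.83 0.05] Fclamp [ 2.34 -4.91  0.05] M [ 0.419 -1.33   0.17 ] q [ 0.302  0.434 -0.511  1.889  0.268  0.886 -0.44 ] gap 0.0299
```

Emit:
send_rows(plan=[0, 0, 0.0003, 0, 0, 0.0191, 0, 0, 0.0003, 0, 0, 0.0191, 0, 0, 0.0003, 0, 0, 0.0191, 0, 0, 0.0003, 0, 0, 0.0191, 0, 0, 0.0003, 0, 0, 0.0191, 0, 0, 0.0003, 0, 0, 0.0191, 0, 0, 0.0003, 0, 0, 0.0191, 0, 0, 0.0003, 0, 0, 0.0191, 0, 0, 0.0003, 0, 0, 0.0191, 0, 0, 0.0003, 0, 0, 0.0191])

```text
t: 16.73
tcp_pos: [0.5807, -0.0037, 0.3011]
tcp_rot: [0.0, 0.79, 0.614, 0.001]
wrist_force: [5.6, 1.2, -1.1]
finger_gap: 0.0297
```

```bash
python3 st.py
```

```text
t 16.7333 tcp [ 0.5807 -0.0037  0.3011] tip clamp [ 0.0021 -0.0027  0.1021] yaw 1.3214 tilt z [ 0.001  0.    -1.   ] F [ 5.57  1.23 -1.05] Fclamp [ 1.79 -5.42 -1.05] M [ 0.373 -1.557  0.191] q [ 0.277  0.429 -0.478  1.891  0.251  0.879 -0.574] gap 0.0297
```

Emit:
send_rows(plan=[0.0006, 0.0014, 0.00015, 0, 0, 0.00955, 0.0006, 0.0014, 0.00015, 0, 0, 0.00955, 0, 0, 0.00015, 0, 0, 0.00955, 0, 0, 0.00015, 0, 0, 0.00955, 0, 0, 0.00015, 0, 0, 0.00955, 0, 0, 0.00015, 0, 0, 0.00955, 0, 0, 0.00015, 0, 0, 0.00955, 0, 0, 0.00015, 0, 0, 0.00955, 0, 0, 0.00015, 0, 0, 0.00955, 0, 0, 0.00015, 0, 0, 0.00955])

```text
t: 17.57
tcp_pos: [0.581, -0.0036, 0.3006]
tcp_rot: [0.0, 0.812, 0.584, 0.0]
wrist_force: [5.4, 0.2, 0.5]
finger_gap: 0.0297
```

```bash
python3 st.py
```

```text
t 17.5667 tcp [ 0.581  -0.0036  0.3006] tip clamp [ 0.002  -0.0028  0.1016] yaw 1.247 tilt z [ 0. -0. -1.] F [5.37 0.17 0.54] Fclamp [ 0.71 -5.32  0.54] M [ 0.225 -1.212  0.242] q [ 0.264  0.427 -0.461  1.891  0.242  0.878 -0.641] gap 0.0297
```

Emit:
send_rows(plan=[0, 0, 0.00015, 0, 0, 0.00955, 0, 0, 0.00015, 0, 0, 0.00955, 0, 0, 0.00015, 0, 0, 0.00955, 0, 0, 0.00015, 0, 0, 0.00955, 0, 0, 0.00015, 0, 0, 0.00955, 0, 0, 0.00015, 0, 0, 0.00955, 0, 0, 0.00015, 0, 0, 0.00955, 0, 0, 0.00015, 0, 0, 0.00955, 0, 0, 0.00015, 0, 0, 0.00955, 0, 0, 0.00015, 0, 0, 0.00955])

```text
t: 18.4
tcp_pos: [0.5811, -0.0036, 0.3004]
tcp_rot: [0.0, 0.833, 0.553, 0.0]
wrist_force: [5.6, 0.7, 0.8]
finger_gap: 0.0298
```

```bash
python3 st.py
```

```text
t 18.4 tcp [ 0.5811 -0.0036  0.3004] tip clamp [ 0.002  -0.0029  0.1014] yaw 1.172 tilt z [ 0.001 -0.    -1.   ] F [5.61 0.68 0.79] Fclamp [ 1.25 -5.51  0.79] M [ 0.14  -1.325  0.154] q [ 0.251  0.425 -0.445  1.892  0.234  0.875 -0.709] gap 0.0298
```

```bash
echo 'print("JT",o["joint_torque"].round(3),o["qd"].round(3))'>>st.py; python3 st.py|tail -1
```

```text
JT [  0.789 -82.329  -6.197 -33.97   -0.39    1.914   0.088] [-0.017 -0.002  0.019  0.001 -0.01  -0.004 -0.083]
```

Emit:
send_rows(plan=[0, 0.001, 0.00015, 0, 0, 0.00955, 0, 0.001, 0.00015, 0, 0, 0.00955, 0, 0, 0.00015, 0, 0, 0.00955, 0, 0, 0.00015, 0, 0, 0.00955, 0, 0, 0.00015, 0, 0, 0.00955, 0, 0, 0.00015, 0, 0, 0.00955, 0, 0, 0.00015, 0, 0, 0.00955, 0, 0, 0.00015, 0, 0, 0.00955, 0, 0, 0.00015, 0, 0, 0.00955, 0, 0, 0.00015, 0, 0, 0.00955])

```text
t: 19.23
tcp_pos: [0.5813, -0.0037, 0.3]
tcp_rot: [0.0, 0.853, 0.521, 0.0]
wrist_force: [4.9, 0.7, 0.5]
finger_gap: 0.0299
```

```bash
python3 st.py
```

```text
t 19.2333 tcp [ 0.5813 -0.0037  0.3   ] tip clamp [ 0.002  -0.0031  0.101 ] yaw 1.0971 tilt z [ 0. -0. -1.] F [4.88 0.67 0.46] Fclamp [ 1.16 -4.79  0.46] M [ 0.198 -1.117  0.237] q [ 0.238  0.423 -0.428  1.892  0.225  0.873 -0.776] gap 0.0299
JT [  0.996 -82.244  -5.602 -34.328  -0.203   1.647   0.093] [-0.015 -0.003  0.019  0.002 -0.009 -0.003 -0.081]
```

Emit:
send_rows(plan=[0, 0, 0.00015, 0, 0, 0.00955, 0, 0, 0.00015, 0, 0, 0.00955, 0, 0, 0.00015, 0, 0, 0.00955, 0, 0, 0.00015, 0, 0, 0.00955, 0, 0, 0.00015, 0, 0, 0.00955, 0, 0, 0.00015, 0, 0, 0.00955, 0, 0, 0.00015, 0, 0, 0.00955, 0, 0, 0.00015, 0, 0, 0.00955, 0, 0, 0.00015, 0, 0, 0.00955, 0, 0, 0.00015, 0, 0, 0.00955])

```text
t: 20.07
tcp_pos: [0.5814, -0.0038, 0.2997]
tcp_rot: [0.0, 0.872, 0.489, 0.0]
wrist_force: [5.3, 0.3, 1.4]
finger_gap: 0.0301
```

```bash
python3 st.py
```

```text
t 20.0667 tcp [ 0.5814 -0.0038  0.2997] tip clamp [ 0.0019 -0.0032  0.1007] yaw 1.0221 tilt z [ 0. -0. -1.] F [5.29 0.29 1.44] Fclamp [ 0.83 -5.24  1.44] M [ 0.139 -1.228  0.187] q [ 0.225  0.422 -0.412  1.893  0.216  0.87  -0.844] gap 0.0301
JT [  0.813 -82.289  -5.475 -34.028  -0.313   1.797   0.091] [-0.017 -0.002  0.02   0.003 -0.009 -0.003 -0.08 ]
```

Emit:
send_rows(plan=[0, 0, 0.00015, 0, 0, 0.00955, 0, 0, 0.00015, 0, 0, 0.00955, 0, 0, 0.00015, 0, 0, 0.00955, 0, 0, 0.00015, 0, 0, 0.00955, 0, 0, 0.00015, 0, 0, 0.00955, 0, 0, 0.00015, 0, 0, 0.00955, 0, 0, 0.00015, 0, 0, 0.00955, 0, 0, 0.00015, 0, 0, 0.00955, 0, 0, 0.00015, 0, 0, 0.00955, 0, 0, 0.00015, 0, 0, 0.00955])

```text
t: 20.9
tcp_pos: [0.5815, -0.0039, 0.2994]
tcp_rot: [0.0, 0.89, 0.456, 0.0]
wrist_force: [5.5, 0.6, 0.8]
finger_gap: 0.0292
```

```bash
python3 st.py
```

```text
t 20.9 tcp [ 0.5815 -0.0039  0.2994] tip clamp [ 0.0018 -0.0033  0.1004] yaw 0.9469 tilt z [ 0. -0. -1.] F [5.48 0.63 0.82] Fclamp [ 1.18 -5.38  0.82] M [ 0.139 -1.376  0.191] q [ 0.213  0.42  -0.396  1.894  0.208  0.867 -0.911] gap 0.0292
JT [  0.63  -82.346  -5.35  -33.786  -0.415   1.921   0.09 ] [-0.015 -0.002  0.02   0.002 -0.01  -0.003 -0.081]
```

Emit:
send_rows(plan=[0, 0, 0.00015, 0, 0, 0.00955, 0, 0, 0.00015, 0, 0, 0.00955, 0, 0, 0.00015, 0, 0, 0.00955, 0, 0, 0.00015, 0, 0, 0.00955, 0, 0, 0.00015, 0, 0, 0.00955, 0, 0, 0.00015, 0, 0, 0.00955, 0, 0, 0.00015, 0, 0, 0.00955, 0, 0, 0.00015, 0, 0, 0.00955, 0, 0, 0.00015, 0, 0, 0.00955, 0, 0, 0.00015, 0, 0, 0.00955])

```text
t: 21.73
tcp_pos: [0.5815, -0.0039, 0.2992]
tcp_rot: [0.0, 0.906, 0.422, 0.0]
wrist_force: [6.1, 0.3, 1.0]
finger_gap: 0.0301
```

```bash
python3 st.py
```

```text
t 21.7333 tcp [ 0.5815 -0.0039  0.2992] tip clamp [ 0.0018 -0.0034  0.1002] yaw 0.8719 tilt z [ 0.001 -0.    -1.   ] F [6.09 0.31 1.04] Fclamp [ 0.93 -6.03  1.04] M [ 0.065 -1.47   0.212] q [ 0.2    0.418 -0.379  1.895  0.199  0.865 -0.979] gap 0.0301
JT [  0.428 -82.398  -5.244 -33.556  -0.519   2.035   0.089] [-0.015 -0.001  0.021  0.    -0.011 -0.003 -0.081]
```

Emit:
send_rows(plan=[0, 0, 0.00015, 0, 0, 0.00955, 0, 0, 0.00015, 0, 0, 0.00955, 0, 0, 0.00015, 0, 0, 0.00955, 0, 0, 0.00015, 0, 0, 0.00955, 0, 0, 0.00015, 0, 0, 0.00955, 0, 0, 0.00015, 0, 0, 0.00955, 0, 0, 0.00015, 0, 0, 0.00955, 0, 0, 0.00015, 0, 0, 0.00955, 0, 0, 0.00015, 0, 0, 0.00955, 0, 0, 0.00015, 0, 0, 0.00955])

```text
t: 22.57
tcp_pos: [0.5816, -0.004, 0.2989]
tcp_rot: [0.0, 0.922, 0.388, 0.0]
wrist_force: [7.1, -0.4, 1.1]
finger_gap: 0.0299
```

```bash
python3 st.py
```

```text
t 22.5667 tcp [ 0.5816 -0.004   0.2989] tip clamp [ 0.0017 -0.0035  0.0999] yaw 0.7969 tilt z [ 0.001 -0.    -1.   ] F [ 7.08 -0.43  1.08] Fclamp [ 0.29 -7.08  1.08] M [-0.027 -1.573  0.188] q [ 0.187  0.416 -0.363  1.896  0.191  0.862 -1.046] gap 0.0299
JT [  0.212 -82.443  -5.155 -33.342  -0.627   2.14    0.088] [-0.015 -0.001  0.018  0.001 -0.01  -0.005 -0.082]
```

Emit:
send_rows(plan=[0.001, 0.001, 0.00015, 0, 0, 0.00955, 0.001, 0.001, 0.00015, 0, 0, 0.00955, 0, 0, 0.00015, 0, 0, 0.00955, 0, 0, 0.00015, 0, 0, 0.00955, 0, 0, 0.00015, 0, 0, 0.00955, 0, 0, 0.00015, 0, 0, 0.00955, 0, 0, 0.00015, 0, 0, 0.00955, 0, 0, 0.00015, 0, 0, 0.00955, 0, 0, 0.00015, 0, 0, 0.00955, 0, 0, 0.00015, 0, 0, 0.00955])

```text
t: 23.4
tcp_pos: [0.5819, -0.0039, 0.2985]
tcp_rot: [0.0, 0.936, 0.353, -0.0]
wrist_force: [4.8, -3.0, 1.7]
finger_gap: 0.0297
```

```bash
python3 st.py
```

```text
t 23.4 tcp [ 0.5819 -0.0039  0.2985] tip clamp [ 0.0018 -0.0036  0.0995] yaw 0.7219 tilt z [ 0. -0. -1.] F [ 4.79 -3.01  1.65] Fclamp [-2.51 -5.07  1.65] M [-0.668 -1.055  0.176] q [ 0.174  0.415 -0.346  1.896  0.182  0.861 -1.114] gap 0.0297
JT [ -1.186 -82.342  -6.216 -34.591  -1.067   1.189   0.092] [-0.015 -0.003  0.019  0.001 -0.01  -0.002 -0.08 ]
```

Emit:
send_rows(plan=[0, 0, 0.00015, 0, 0, 0.00955, 0, 0, 0.00015, 0, 0, 0.00955, 0, 0, 0.00015, 0, 0, 0.00955, 0, 0, 0.00015, 0, 0, 0.00955, 0, 0, 0.00015, 0, 0, 0.00955, 0, 0, 0.00015, 0, 0, 0.00955, 0, 0, 0.00015, 0, 0, 0.00955, 0, 0, 0.00015, 0, 0, 0.00955, 0, 0, 0.00015, 0, 0, 0.00955, 0, 0, 0.00015, 0, 0, 0.00955])

```text
t: 24.23
tcp_pos: [0.5819, -0.004, 0.2982]
tcp_rot: [0.0, 0.948, 0.318, 0.0]
wrist_force: [4.6, -2.4, 0.8]
finger_gap: 0.0297
```

```bash
python3 st.py
```

```text
t 24.2333 tcp [ 0.5819 -0.004   0.2982] tip clamp [ 0.0017 -0.0037  0.0992] yaw 0.6468 tilt z [ 0. -0. -1.] F [ 4.61 -2.37  0.77] Fclamp [-1.89 -4.83  0.77] M [-0.694 -1.089  0.145] q [ 0.161  0.414 -0.33   1.897  0.174  0.858 -1.181] gap 0.0297
JT [ -1.427 -82.373  -6.156 -34.409  -1.185   1.278   0.09 ] [-0.014 -0.002  0.02   0.    -0.01  -0.001 -0.081]
```

Emit:
send_rows(plan=[0, 0, 0.00015, 0, 0, 0.00955, 0, 0, 0.00015, 0, 0, 0.00955, 0, 0, 0.00015, 0, 0, 0.00955, 0, 0, 0.00015, 0, 0, 0.00955, 0, 0, 0.00015, 0, 0, 0.00955, 0, 0, 0.00015, 0, 0, 0.00955, 0, 0, 0.00015, 0, 0, 0.00955, 0, 0, 0.00015, 0, 0, 0.00955, 0, 0, 0.00015, 0, 0, 0.00955, 0, 0, 0.00015, 0, 0, 0.00955])

```text
t: 25.07
tcp_pos: [0.582, -0.0041, 0.2979]
tcp_rot: [0.0, 0.959, 0.282, 0.0]
wrist_force: [5.7, -4.3, 1.2]
finger_gap: 0.0297
```

```bash
python3 st.py
```

```text
t 25.0667 tcp [ 0.582  -0.0041  0.2979] tip clamp [ 0.0016 -0.0038  0.0989] yaw 0.5717 tilt z [ 0.    -0.001 -1.   ] F [ 5.67 -4.31  1.24] Fclamp [-3.71 -6.08  1.24] M [-0.728 -1.186  0.231] q [ 0.148  0.412 -0.314  1.898  0.165  0.856 -1.249] gap 0.0297
JT [ -1.684 -82.399  -6.111 -34.245  -1.304   1.356   0.089] [-0.015 -0.001  0.019 -0.002 -0.01  -0.003 -0.081]
```

Emit:
send_rows(plan=[0, 0, 0.00015, 0, 0, 0.00955, 0, 0, 0.00015, 0, 0, 0.00955, 0, 0, 0.00015, 0, 0, 0.00955, 0, 0, 0.00015, 0, 0, 0.00955, 0, 0, 0.00015, 0, 0, 0.00955, 0, 0, 0.00015, 0, 0, 0.00955, 0, 0, 0.00015, 0, 0, 0.00955, 0, 0, 0.00015, 0, 0, 0.00955, 0, 0, 0.00015, 0, 0, 0.00955, 0, 0, 0.00015, 0, 0, 0.00955])

```text
t: 25.9
tcp_pos: [0.582, -0.0042, 0.2976]
tcp_rot: [0.0, 0.969, 0.246, 0.0]
wrist_force: [5.6, -3.7, 0.9]
finger_gap: 0.0301
```

```bash
python3 st.py
```

```text
t 25.9 tcp [ 0.582  -0.0042  0.2976] tip clamp [ 0.0015 -0.0038  0.0986] yaw 0.4966 tilt z [ 0.    -0.001 -1.   ] F [ 5.61 -3.71  0.86] Fclamp [-3.12 -5.96  0.86] M [-0.904 -1.268  0.234] q [ 0.135  0.411 -0.297  1.899  0.157  0.854 -1.317] gap 0.0301
JT [ -1.947 -82.419  -6.075 -34.101  -1.424   1.424   0.088] [-0.014 -0.002  0.019  0.001 -0.01  -0.002 -0.081]
```

Emit:
send_rows(plan=[0, 0, 0.00015, 0, 0, 0.00955, 0, 0, 0.00015, 0, 0, 0.00955, 0, 0, 0.00015, 0, 0, 0.00955, 0, 0, 0.00015, 0, 0, 0.00955, 0, 0, 0.00015, 0, 0, 0.00955, 0, 0, 0.00015, 0, 0, 0.00955, 0, 0, 0.00015, 0, 0, 0.00955, 0, 0, 0.00015, 0, 0, 0.00955, 0, 0, 0.00015, 0, 0, 0.00955, 0, 0, 0.00015, 0, 0, 0.00955])

```text
t: 26.73
tcp_pos: [0.582, -0.0043, 0.2973]
tcp_rot: [0.0, 0.978, 0.209, 0.0]
wrist_force: [6.2, -4.2, 1.5]
finger_gap: 0.0299
```

```bash
python3 st.py
```

```text
t 26.7333 tcp [ 0.582  -0.0043  0.2973] tip clamp [ 0.0014 -0.0039  0.0983] yaw 0.4215 tilt z [ 0.    -0.001 -1.   ] F [ 6.2  -4.24  1.54] Fclamp [-3.59 -6.6   1.54] M [-0.994 -1.295  0.227] q [ 0.122  0.41  -0.281  1.9    0.148  0.851 -1.384] gap 0.0299
JT [-2.2020e+00 -8.2350e+01 -6.0260e+00 -3.3952e+01 -1.5550e+00  1.4650e+00
  6.8000e-02] [-0.015 -0.002  0.018  0.001 -0.01  -0.002 -0.08 ]
```

J7 torque changed by 0.02 in the loading direction after being flat, which suggests the pad has made contact (about 5 N). I'll do one more small step to confirm it.

Emit:
send_rows(plan=[0, 0, 0.0001, 0, 0, 0.0064, 0, 0, 0.0001, 0, 0, 0.0064, 0, 0, 0.0001, 0, 0, 0.0064, 0, 0, 0.0001, 0, 0, 0.0064, 0, 0, 0.0001, 0, 0, 0.0064, 0, 0, 0.0001, 0, 0, 0.0064, 0, 0, 0.0001, 0, 0, 0.0064, 0, 0, 0.0001, 0, 0, 0.0064, 0, 0, 0.0001, 0, 0, 0.0064, 0, 0, 0.0001, 0, 0, 0.0064])

```text
t: 27.57
tcp_pos: [0.582, -0.0043, 0.2971]
tcp_rot: [0.0, 0.983, 0.185, 0.0]
wrist_force: [4.9, -4.9, 0.8]
finger_gap: 0.0299
```

```bash
python3 st.py
```

```text
t 27.5667 tcp [ 0.582  -0.0043  0.2971] tip clamp [ 0.0014 -0.0039  0.0981] yaw 0.3714 tilt z [ 0.    -0.001 -1.   ] F [ 4.86 -4.93  0.76] Fclamp [-4.41 -5.33  0.76] M [-1.116 -1.335  0.234] q [ 0.113  0.409 -0.27   1.901  0.143  0.85  -1.429] gap 0.0299
JT [-2.4310e+00 -8.2286e+01 -5.9390e+00 -3.3863e+01 -1.6520e+00  1.4770e+00
 -4.1000e-02] [-0.012 -0.001  0.014  0.001 -0.006 -0.001 -0.053]
```

Emit:
send_rows(plan=[0, 0, 0.00015, 0, 0, 0.00955, 0, 0, 0.00015, 0, 0, 0.00955, 0, 0, 0.00015, 0, 0, 0.00955, 0, 0, 0.00015, 0, 0, 0.00955, 0, 0, 0.00015, 0, 0, 0.00955, 0, 0, 0.00015, 0, 0, 0.00955, 0, 0, 0.00015, 0, 0, 0.00955, 0, 0, 0, 0, 0, 0, 0, 0, 0, 0, 0, 0, 0, 0, 0, 0, 0, 0])

```text
t: 28.4
tcp_pos: [0.5821, -0.0044, 0.297]
tcp_rot: [0.0, 0.987, 0.159, 0.0]
wrist_force: [5.6, -5.4, 0.8]
finger_gap: 0.0297
```

```bash
python3 st.py
```

```text
t 28.4 tcp [ 0.5821 -0.0044  0.297 ] tip clamp [ 0.0013 -0.004   0.098 ] yaw 0.3191 tilt z [ 0.001 -0.001 -1.   ] F [ 5.63 -5.41  0.82] Fclamp [-4.81 -6.15  0.82] M [-1.117 -1.315  0.22 ] q [ 0.104  0.408 -0.259  1.901  0.137  0.849 -1.477] gap 0.0297
JT [ -2.773 -82.233  -5.821 -33.777  -1.747   1.482  -0.222] [ 0.001 -0.    -0.002  0.001  0.002 -0.001  0.   ]
```

Emit:
send_rows(plan=[0, 0, 0, 0, 0, 0, 0, 0, 0, 0, 0, 0, 0, 0, 0, 0, 0, 0, 0, 0, 0, 0, 0, 0, 0, 0, 0, 0, 0, 0, 0, 0, 0, 0, 0, 0, 0, 0, 0, 0, 0, 0, 0, 0, 0.0001, 0, 0, 0.0064, 0, 0, 0.0001, 0, 0, 0.0064, 0, 0, 0.0001, 0, 0, 0.0064])

```text
t: 29.23
tcp_pos: [0.5821, -0.0044, 0.2969]
tcp_rot: [0.0, 0.988, 0.151, 0.0]
wrist_force: [6.2, -5.5, 1.9]
finger_gap: 0.03
```

```bash
python3 st.py
```

```text
t 29.2333 tcp [ 0.5821 -0.0044  0.2969] tip clamp [ 0.0013 -0.004   0.0979] yaw 0.3038 tilt z [ 0.001 -0.001 -1.   ] F [ 6.22 -5.5   1.95] Fclamp [-4.84 -6.75  1.95] M [-1.089 -1.322  0.263] q [ 0.102  0.408 -0.255  1.902  0.135  0.848 -1.49 ] gap 0.03
JT [-2.6420e+00 -8.2180e+01 -5.8920e+00 -3.3755e+01 -1.7700e+00  1.4890e+00
 -6.4000e-02] [-0.01  -0.     0.014  0.002 -0.006 -0.003 -0.054]
```

The estimates agree on about 16–22 N. Letting go.

Emit:
send_rows(plan=[0, 0, 0, 0, 0, 0, 0, 0, 0, 0, 0, 0, 0, 0, 0, 0, 0, 0, 0, 0, 0, 0, 0, 0, 0, 0, 0, 0, 0, 0, 0, 0, 0, 0, 0, 0, 0, 0, 0, 0, 0, 0, 0, 0, 0, 0, 0, 0, 0, 0, 0, 0, 0, 0, 0, 0, 0, 0, 0, 0], gripper=0)

```text
t: 30.07
tcp_pos: [0.5819, -0.0037, 0.2968]
tcp_rot: [0.0, 0.988, 0.152, -0.0]
wrist_force: [-0.6, -0.3, 0.5]
finger_gap: 0.0921
```

```bash
python3 st.py
```

```text
t 30.0667 tcp [ 0.5819 -0.0037  0.2968] tip clamp [ 0.002  -0.0036  0.0978] yaw 0.3049 tilt z [-0. -0. -1.] F [-0.56 -0.32  0.46] Fclamp [-0.37  0.52  0.46] M [-0.016  0.052  0.028] q [ 0.101  0.408 -0.256  1.902  0.135  0.848 -1.49 ] gap 0.0921
JT [-9.0000e-03 -8.3979e+01 -2.8550e+00 -3.7800e+01 -1.0000e-03 -7.0000e-02
  0.0000e+00] [ 0.     0.    -0.001 -0.    -0.     0.001 -0.   ]
```

Emit:
send_rows(plan=[0, 0, -0.05, 0, 0, 0, 0, 0, -0.05, 0, 0, 0, 0, 0, -0.05, 0, 0, 0, 0, 0, -0.05, 0, 0, 0, 0, 0, -0.05, 0, 0, 0, 0, 0, -0.05, 0, 0, 0, 0, 0, -0.05, 0, 0, 0, 0, 0, -0.05, 0, 0, 0, 0, 0, -0.05, 0, 0, 0, 0, 0, -0.05, 0, 0, 0])

```text
t: 30.9
tcp_pos: [0.5819, -0.0037, 0.3978]
tcp_rot: [0.0, 0.988, 0.152, 0.0]
wrist_force: [-0.5, -0.3, 0.3]
finger_gap: 0.0937
```

Emit:
send_rows(plan=[-0.1, 0, 0, 0, 0, 0, -0.1, 0, 0, 0, 0, 0, -0.1, 0, 0, 0, 0, 0, -0.1, 0, 0, 0, 0, 0, -0.1, 0, 0, 0, 0, 0, 0, 0, 0, 0, 0, 0, 0, 0, 0, 0, 0, 0, 0, 0, 0, 0, 0, 0, 0, 0, 0, 0, 0, 0, 0, 0, 0, 0, 0, 0])

```text
t: 31.73
tcp_pos: [0.4871, -0.0334, 0.3967]
tcp_rot: [-0.0, 0.988, 0.152, -0.0]
wrist_force: [-0.5, -0.7, 0.1]
finger_gap: 0.0939
```

```bash
python3 look.py pics/p4.png; python3 st.py
```

```text
t 31.8333 tcp [ 0.4869 -0.0335  0.3967] tip clamp [-0.0372  0.0879  0.1977] yaw 0.3053 tilt z [-0.  0. -1.] F [0.13 1.56 0.35] Fclamp [1.56 0.03 0.35] M [0.    0.038 0.012] q [ 0.183  0.143 -0.269  2.009  0.045  0.995 -1.373] gap 0.0939
JT [ 1.1000e-02 -5.9094e+01 -1.0450e+00 -4.2728e+01 -8.0000e-03 -6.4000e-02
 -5.0000e-03] [-0.    -0.005  0.001  0.006  0.    -0.001  0.   ]
```

View pics/p4.png

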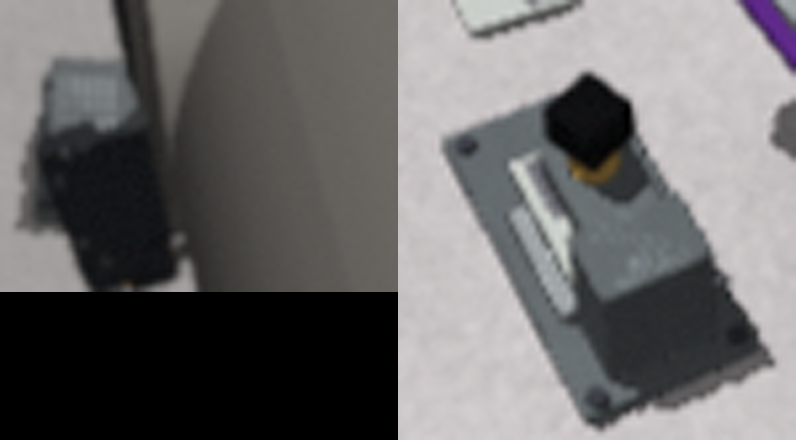

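The knob has sunk and turned, the cassette sits where it did after the push, and the gripper is clear. Handing in.

```bash
python3 -c "
from workcell import robot
print(robot.finish_job())"
```

```text
the job is handed in; nothing more can be done
None
```

The job is handed in: the cassette is home against the back stop and clamped at an estimated 16–22 N, about 32 s into the 67 s allowed. No verdict was reported, and the clamping force was only inferred from torque and angle.

- **Cassette:** I used the larger cassette, in the grey clamp. I pushed it about 20 mm until the force jumped to about 7 N. Its near end was then about 60.6 mm short of the screw axis, against 60 mm nominal. In the final picture it sits where it was after the push.
- **Clamping:** I turned the knob clockwise about 1.77 rad, sinking 4 mm per rad, with the axial force staying within about 3 N. The pad made contact after about 1.61 rad. The angle past contact suggests about 22 N, wrist torque about 21 N and joint-7 torque about 16 N.
- **Release:** After opening, the wrist forces fell to noise level. The gripper is clear of the clamp and touching nothing.
- **Checks that were weak or disagreed:**
  - The single wrist-torque readings were noisy (about ±0.03 N m), so I relied mainly on joint 7, which carries a speed-dependent offset I had to estimate.
  - The silhouette fit for the knob's angle was inconclusive, so I took it from the edges.
  - My first grip was about 2–3 mm off centre and put 19 N sideways on the knob. I reduced that to 5–8 N.
  - I did not check the other things on the bench again after the job, but the arm had no unexpected contact on the way.

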